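Start the tin seamer and hold its cam lever at full lift

ROBOT

A 7-joint arm with a two-finger parallel gripper is mounted at the origin on the work surface. World frame = base frame: x ahead of the robot, y to its left, z up, the work surface at z = 0. Lengths are in mm, angles in rad, forces in N, time in s.
With the tool pointing down it reaches from about 375 to 925 mm from the base axis. Payload 3.1 kg.
Tool frame: the origin (TCP) lies at the very end of the fingers, on their centre line; the grasp point (between the pads) lies 19 mm behind it; z points along the fingers, y is the line along which they close (so a half turn about z gives the same grasp; the last joint's range is limited). The gripper opens to 85 mm and grips with 20 to 120 N. Pads are 22 mm wide; open, the fingers measure 114 mm over their backs; the gripper's body (76 mm by 85 mm) begins 54 mm behind the grasp point. The pads swing forward as they close: fully open they stand 13 mm farther back than shut.
Start: joints at [1.235, 0.383, 0.044, 1.598, -0.018, 1.161, -0.05], TCP at [153.137, -631.706, 231.269] pointing down, gripper open.
Joint ranges: [-2.61, 2.61], [-0.41, 2.15], [-1.48, 1.57], [0, 2.5], [-1.57, 4.71], [0.05, 1.97], [-2.85, 2.85]. Speed limits (rad/s): [2.79, 2.79, 3.14, 3.14, 3.14, 3.14, 3.14].

INTERFACE

Orientations are given as a unit quaternion [w, x, y, z].
In Python, from plant import manip gives the robot as it stands.
- The arm moves only by the tool move_arm, never from a script. Its argument "motion" is a list of rows, each an object with "offset": the shift along the tool's x, y, z in mm, a list of three; "rotation": the turn, a rotation vector about the tool's x, y, z in degrees, a list of three. A call has 1 to 10 rows; each row is the pose to reach, as a shift and turn from the pose commanded when the call began, along the tool's axes at that moment; what a row does not reach only later rows make up. A row lasts 1/10 s, in which the tool goes at most 50 mm and 8.59 degrees, less where a joint would pass 70% of its speed; a pose out of reach is approached as far as the arm can. A call with a gripper value outside its range is refused whole. "jaw" is the closure, from 0 (fully open) to 1 (shut), set as the call begins (left out, the last holds). The fingers move at their own pace and stop on an object; the grip force is fixed at half the most. Time passes only in rows, so rows that repeat a pose let the fingers close. It gives the time, the measured TCP pose, the force, the opening and the grip force at its end, in the units of the state.
- manip.get_obs(): the state, without advancing time (a new reading comes with each control period).
- manip.grab_frame(name): name is "scene" or "top"; returns the picture (420x560x3 uint8, red, green, blue); there is no depth.
- manip.get_calibration(name): a dict with "fx", "fy", "cx", "cy" (pixels), "k1" (the pictures are not rectified: a ray, as slopes to the right and down, at radius r is drawn at 1 + k1 r^2 times it, then the intrinsics apply), "rvec" (rotation vector, rad) and "tvec" (3), from world to camera coordinates, as OpenCV has them. Camera axes: x right, y down, z forward; pixel columns grow to the right and rows downward; lengths in mm; the calibration is good to about 2 mm. A picture is of the moment at which its call begins. get_calibration takes no time and is no camera call.
- manip.hand_in(): hands the job in; it is judged then, once.
The state is a dict: "time_s": time; "joints": joint angles; "qvel": joint speeds; "tau": joint torques, N m; "tool_pos": TCP position; "tcp_rot": TCP orientation; "ft_force": force on the tool from outside, world axes, zero at the start; "torque": the same for the moment, N m; "gripper_width": finger opening in mm; "gripper_force": force on a finger pad.
Only numpy, scipy, OpenCV 4.12 (cv2) and the standard library are available. Lean on these libraries where they do the work, as an engineer would, in place of code of your own. Each camera call takes 0.05 s, during which the arm holds its last target. There are 200 camera calls.

TASK

A filled tin stands on the lift of the bench seamer. Push the large start button on the seamer's control box fully down and let it come back up, then take the grip of the seamer's cam lever and swing it up until it stands straight up, where the lift is highest and the tin is pressed against the sprung chuck; the lever springs back if let go, so finish with the gripper still holding it there. Leave the small stop button, and everything else on the counter, alone.

Things in the scene. Friction and masses are not known exactly. Their poses are not given: they have to be found in the camera images.
- start_button_top (a point): centre of the top of the start button: the larger of two plain grey round buttons (cap 32 mm across, black collar 48 mm), the one nearer the robot, on the control box, a fixed grey block 150 x 85 x 55 mm whose long side points away from the robot to within 25 degrees. The cap's top is 73 mm above the counter, 6 mm above the collar; it goes straight down
- start_button (a joint): how far the start button is pressed: 0 m out, 0.006 m fully down (about 5 N); springs back
- stop_button_top (a point): centre of the top face of the stop button: the smaller button (cap 18 mm across, collar 34 mm), on the same box 75 mm beyond the start button; top also 73 mm above the counter. Not to be pressed
- stop_button (a joint): how far the stop button is pressed, 0 to 0.006 m
- lever_grip (a point): centre of the lever's grip: a black round bar 18 mm thick, 80 mm long, level, sticking out sideways (along the hinge axis) from the end of a flat steel lever on the seamer's -y side (right as the robot sees it); free all round except at its inner end. At rest 77 mm above the counter and 128 mm nearer the robot than the hinge; with the lever straight up 230 mm above the counter, right above the hinge
- lever_pivot (a point): point on the lever's hinge axis beside the middle of the grip, 100 mm above the counter; the grip's centre moves about it on a circle of 130 mm radius. Axes fixed to the seamer: y along the hinge axis and the grip bar, z up, -x the horizontal direction in which the lever points at rest, towards the robot (yaw within about 17 degrees)
- lever (a joint): lever angle in rad: 0 at rest (towards the robot, 10 degrees below level), 1.75 straight up, where the eccentric cam lifts highest, 2.2 at the end stop; past 1.75 the lift sinks again. A spring pulls it back towards 0 all the way (needs 2 to 6 N at the grip); it does not stay by itself
- chuck (a joint): how far the sprung chuck above the tin is pushed up by the tin: 0 m free, about 0.004 m at full lift
- chuck_face (a point): centre of the underside of the chuck, a steel disc 72 mm across under the seamer's head, 259 mm above the counter when free, on the lift's axis. The seamer: grey base 300 x 220 x 40 mm, column behind the tin, head 130 mm wide at 300 to 410 mm height and a motor on top; its side is 90 mm from the middle of the lever's grip
- tin_mid (a point): centre of the bright metal tin (74 mm across, 110 mm high, loose) standing in the shallow dish of the lift plate; leave it to the lift
- weights: wooden block 130 x 55 mm with four brass weights, up to 67 mm high, loose; origin at its underside. The block and the control box may change places
- mortar: brass mortar with pestle, 104 mm across, 135 mm high, loose; origin at its underside
- parcel_a: brown paper parcel 110 x 120 x 100 mm, loose; origin at its underside
- parcel_b: brown paper parcel 120 x 130 x 110 mm, loose; origin at its underside
- spare_tin_a: tin 74 mm across, 110 mm high, loose on the counter; origin at its underside
- spare_tin_b: tin 90 mm across, 130 mm high, loose on the counter; origin at its underside
- pen_cup: square pen cup 75 mm wide, 150 mm high with its pens, loose; origin at its underside

How it is judged:
By the outcome, as a careful person would: the job done as asked, in the order asked, and still so for the second after the job is handed in, while the arm keeps its last pose, push and grip.
It also fails if it takes over 46 s, if anything falls off the work surface, if the arm or the gripper's body presses on something with over 40 N, if the wrist force passes 120 N, or if a joint passes its speed limit or range.

## Working session

There is one attempt and no reset: what is moved stays moved. The work goes in short steps, Python scripts to look and compute and a tool call to move; the robot and the scene stay as the last step left them, time stands still between calls to the robot, and variables do not carry over. Pictures are saved under pics/ and viewed, at most 10 in all, crops included, and the job is handed in when it is done.

Besides the shell and the picture viewer there is one more tool, called after "Request:" as name(argument=value, ...) on one line, values as JSON. move_arm: Moves the arm, as the interface text tells. Its arguments: {"type":"object","properties":{"motion":{"type":"array","items":{"type":"object","properties":{"offset":{"type":"array","items":{"type":"number"}},"rotation":{"type":"array","items":{"type":"number"}}}}},"jaw":{"type":"number"}},"required":["motion"]}

```bash
mkdir -p pics
python3 - <<'E'
from plant import manip
import cv2
for n in("scene","top"):
    cv2.imwrite(f"pics/{n}0.png",cv2.resize(manip.grab_frame(n)[:,:,::-1],(800,600),interpolation=cv2.INTER_CUBIC)); print(manip.get_calibration(n))
o=manip.get_obs();print(o)
E
```

```text
{'fx': 386.95151486913767, 'fy': 386.95151486913767, 'cx': 279.94378068380087, 'cy': 209.18076883059402, 'k1': -0.011226657973198221, 'rvec': array([ 2.34004663,  1.55105436, -0.31403219]), 'tvec': array([-118.61041419, -504.68736056, 1405.16023919])}
{'fx': 396.21347061759036, 'fy': 396.21347061759036, 'cx': 272.2085136771409, 'cy': 205.16389023155668, 'k1': -0.10280404290367993, 'rvec': array([ 2.20832772, -2.15070567,  0.06664348]), 'tvec': array([-141.19134503,  607.34973167, 1324.85438401])}
{'time_s': 0.1, 'joints': array([ 1.23519059,  0.38374655,  0.04383708,  1.59940747, -0.01789363,
        1.16122424, -0.04991732]), 'qvel': array([ 3.67405760e-06, -2.97661190e-03, -1.16417995e-03, -4.25205903e-03,
       -1.19621612e-04, -1.44554540e-03,  1.99749463e-03]), 'tau': array([ 2.53443235e-03, -4.34731400e+01,  1.02946367e+00, -2.50456452e+01,
        1.08995754e-02,  5.46089286e-03,  5.18458876e-06]), 'tool_pos': array([ 152.91620253, -630.87599799,  230.02151508]), 'tcp_rot': array([-1.17862146e-03,  9.92934822e-01,  1.18654990e-01, -2.06772993e-04]), 'ft_force': array([-0.16091922,  0.01000834,  0.41156275]), 'torque': array([-0.00541317,  0.03109473, -0.02559294]), 'gripper_force': 0.0, 'gripper_width': 85.08141392564396}
```

View pics/scene0.png

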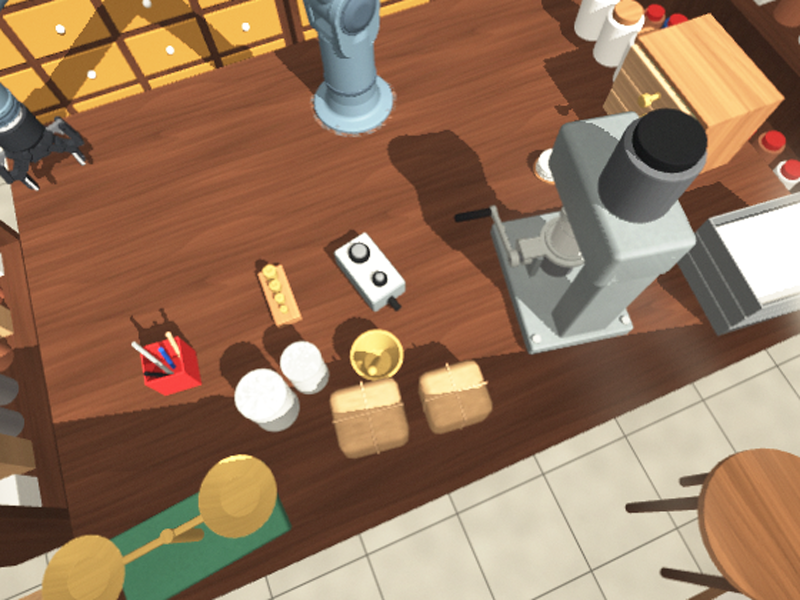

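View pics/top0.png

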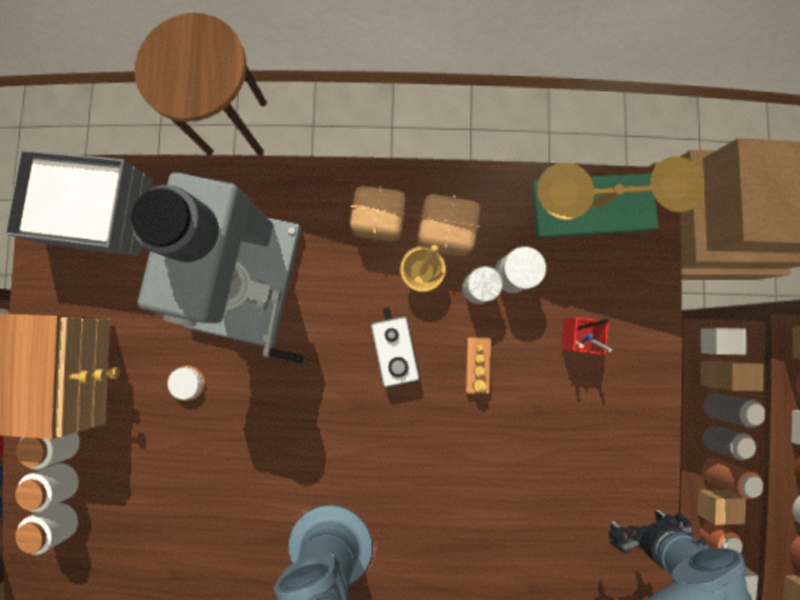

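Scene: start button about (359,252), stop (380,278), grip (457,217)-(490,212). Top: start (398,368), stop (392,335), grip (272,352)-(302,357). I'll zoom in to refine these.

```bash
cat > h.py <<'E'
import numpy as np, cv2
from scipy.spatial.transform import Rotation as R
from plant import manip
def ray(n,u,v):
    c=manip.get_calibration(n); K=np.array([[c['fx'],0,c['cx']],[0,c['fy'],c['cy']],[0,0,1]])
    p=cv2.undistortPoints(np.array([[[u,v]]],float),K,np.array([c['k1'],0,0,0,0]))[0,0]
    M=R.from_rotvec(c['rvec']).as_matrix(); return -M.T@c['tvec'], M.T@np.array([*p,1])
def atz(n,u,v,z):
    o,d=ray(n,u,v); return o+d*(z-o[2])/d[2]
def tri(uv1,uv2):
    o1,d1=ray("scene",*uv1);o2,d2=ray("top",*uv2)
    s=np.linalg.lstsq(np.c_[d1,-d2],o2-o1,rcond=None)[0]
    a,b=o1+d1*s[0],o2+d2*s[1]; return (a+b)/2,np.linalg.norm(a-b)
E
python3 - <<'E'
import cv2,numpy as np
from h import *
f=lambda n,x,y:cv2.resize(manip.grab_frame(n)[y:y+75,x:x+100,::-1],(400,300),interpolation=cv2.INTER_CUBIC)
cv2.imwrite("pics/z.png",np.vstack([np.hstack([f("scene",225,145),f("scene",305,125)]),np.hstack([f("top",235,210),f("top",160,215)])]))
s=.7
for a,b,z in (((359,250),(398,368),73),((380,277),(392,335),73),((457,217),(302,357),77),((492,212),(272,352),77)):
    a=np.array(a)*s;b=np.array(b)*s
    print(tri(a,b),atz("scene",*a,z).round(),atz("top",*b,z).round())
E
```

```text
(array([ 437.37969739, -149.88347315,   67.72418266]), np.float64(2.3184140219404767)) [ 440. -149.   73.] [ 437. -151.   73.]
(array([ 512.34315724, -133.3503701 ,   67.21172893]), np.float64(4.164351160842755)) [ 515. -132.   73.] [ 512. -135.   73.]
(array([457.19722853,  66.84570221,  90.21538541]), np.float64(2.6554539299322317)) [451.  73.  77.] [456.  68.  77.]
(array([467.29652597, 142.17400268,  76.15221075]), np.float64(10.63737716874014)) [469. 147.  77.] [465. 137.  77.]
```

View pics/z.png

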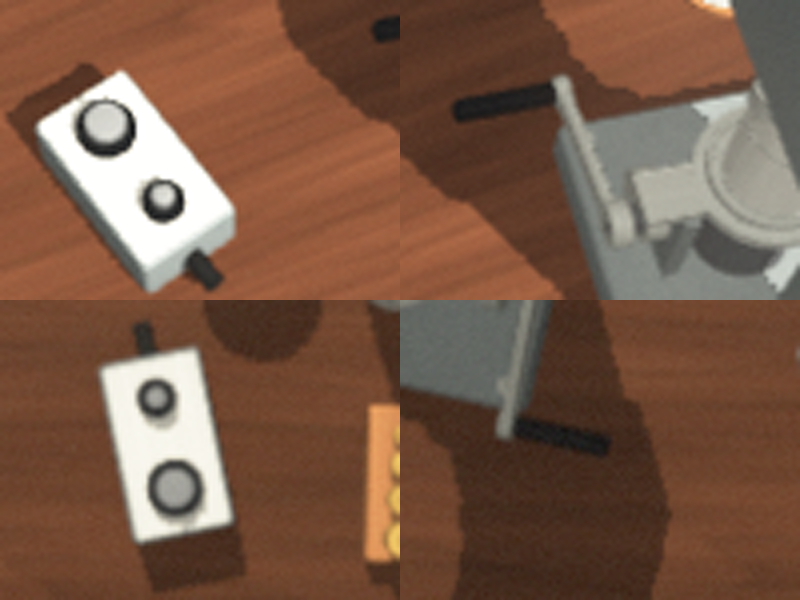

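Zoomed crops, in full-frame pixels. Scene: start cap (251.5,176), grip ends (319.5,152) and (343,149). Top: start cap (279,257), grip ends (212,251.5) and (188,247.5).

```bash
cat >> h.py <<'E'
def to(pos,yaw,tilt=0):
    """offset/rotation to reach pos; tool x at world angle yaw, pointing down; tilt (deg) about tool x"""
    o=manip.get_obs(); q=o['tcp_rot']; C=R.from_quat([q[1],q[2],q[3],q[0]])
    T=R.from_euler('z',yaw,degrees=True)*R.from_euler('x',180+tilt,degrees=True)
    print('t',round(o['time_s'],2),'pos',o['tool_pos'].round(1),'F',o['ft_force'].round(1),'w',round(o['gripper_width'],1),round(o['gripper_force'],1),
      'q',o['joints'].round(2),'\noff',C.inv().apply(np.array(pos)-o['tool_pos']).round(1),'rot',np.degrees((C.inv()*T).as_rotvec()).round(1))
E
python3 - <<'E'
from h import *
P=[((251.5,176),(278.75,256.75)),((319.5,152.2),(211.75,251.5)),((343.2,148.7),(188.25,247.5))]
for (a,b),z in zip(P,(73,77,77)): print(tri(a,b),atz("scene",*a,z).round(1),atz("top",*b,z).round(1))
to([439,-150,125],98)
E
```

```text
(array([ 440.05569776, -150.34981496,   66.29524116]), np.float64(2.238598754648481)) [ 443.8 -150.    73. ] [ 440.1 -151.4   73. ]
(array([451.84798633,  68.13463304,  79.07315519]), np.float64(4.344845501362362)) [451.4  70.9  77. ] [451.   66.4  77. ]
(array([461.29000541, 148.14073078,  62.10495182]), np.float64(1.9788028041661387)) [468.8 143.2  77. ] [461.5 143.9  77. ]
t 0.3 pos [ 153.  -631.4  230.8] F [ 0.2 -0.8 -0.4] w 85.0 0.0 q [ 1.24  0.38  0.04  1.6  -0.02  1.16 -0.05] 
off [ 391.3 -400.4  106.1] rot [ -0.   -0.  -84.4]
```

Request:
move_arm(motion=[{"offset": [39,-40,0],"rotation": [0,0,-7]},{"offset": [78,-80,0],"rotation": [0,0,-14]},{"offset": [118,-120,0],"rotation": [0,0,-21]},{"offset": [157,-160,0],"rotation": [0,0,-28]},{"offset": [196,-200,0],"rotation": [0,0,-35]},{"offset": [235,-240,15],"rotation": [0,0,-42]},{"offset": [274,-280,40],"rotation": [0,0,-49]},{"offset": [314,-320,65],"rotation": [0,0,-56]},{"offset": [353,-360,90],"rotation": [0,0,-63]},{"offset": [392,-400,110],"rotation": [0,0,-66.4]}], jaw=1)

```text
time_s: 1.3
tool_pos: [402.5, -213.1, 150.2]
tcp_rot: [0.001, 0.765, 0.644, 0.0]
ft_force: [0.9, -0.9, -0.6]
gripper_width: 0.0
gripper_force: 0.0
```

```bash
python3 -c "
from h import *
to([441,-150.5,95],80)"
```

```text
t 1.3 pos [ 402.5 -213.1  150.2] F [ 0.9 -0.9 -0.6] w 0.0 0.0 q [ 0.79  0.14 -0.42  2.11  0.07  0.91  0.16] 
off [68.3 27.2 55.2] rot [0.1 0.  0.2]
```

Request:
move_arm(motion=[{"offset": [0,0,0],"rotation": [0,0,0]},{"offset": [0,0,0],"rotation": [0,0,0]}])

```text
time_s: 1.5
tool_pos: [402.1, -213.1, 150.1]
tcp_rot: [-0.0, 0.765, 0.644, -0.0]
ft_force: [0.0, -1.0, -0.5]
gripper_width: 0.4
gripper_force: 0.0
```

```bash
python3 -c "
from h import *
to([441,-150.5,95],80)"
```

```text
t 1.5 pos [ 402.1 -213.1  150.1] F [ 0.  -1.  -0.5] w 0.4 0.0 q [ 0.79  0.14 -0.42  2.11  0.07  0.91  0.16] 
off [68.3 27.7 55.1] rot [-0.1 -0.   0.2]
```

Request:
move_arm(motion=[{"offset": [17,7,10]},{"offset": [34,14,22]},{"offset": [51,21,35]},{"offset": [68,27.5,45]},{"offset": [68,27.5,55]},{"offset": [68,27.5,55]}])

```text
$.motion[0]: bad value
```

```bash
python3 -c "
from h import *
to([441,-150.5,68],80)
f=lambda n,x,y:cv2.resize(manip.grab_frame(n)[y:y+100,x:x+100,::-1],(400,400),interpolation=cv2.INTER_CUBIC)
cv2.imwrite('pics/b.png',np.hstack([f('scene',205,120),f('top',235,200)]))"
```

```text
t 1.5 pos [ 402.1 -213.1  150.1] F [ 0.  -1.  -0.5] w 0.4 0.0 q [ 0.79  0.14 -0.42  2.11  0.07  0.91  0.16] 
off [68.3 27.8 82.1] rot [-0.1 -0.   0.2]
```

View pics/b.png

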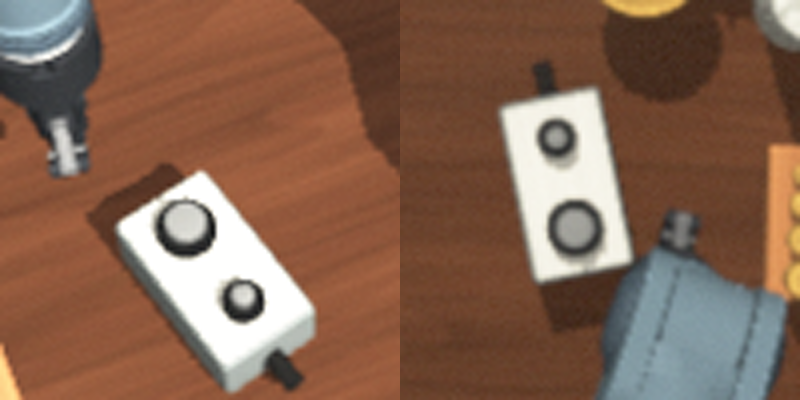

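The call was refused because every row needs a rotation. The picture shows the shut gripper still short of the button: tip at about (70,165) in the left crop, cap at (185,225).

Request:
move_arm(motion=[{"offset": [17,7,10],"rotation": [0,0,0]},{"offset": [34,14,22],"rotation": [0,0,0]},{"offset": [51,21,35],"rotation": [0,0,0]},{"offset": [68,27.5,45],"rotation": [0,0,0]},{"offset": [68,27.5,60],"rotation": [0,0,0]},{"offset": [68,27.5,65],"rotation": [0,0,0]}])

```text
time_s: 2.2
tool_pos: [439.8, -153.6, 84.8]
tcp_rot: [-0.0, 0.767, 0.642, -0.001]
ft_force: [-0.3, 0.4, 0.7]
gripper_width: 0.2
gripper_force: 0.0
```

```bash
python3 -c "
from h import *
to([441,-150.5,67],80)
f=lambda n,x,y:cv2.resize(manip.grab_frame(n)[y:y+100,x:x+100,::-1],(400,400),interpolation=cv2.INTER_CUBIC)
cv2.imwrite('pics/c.png',np.hstack([f('scene',205,120),f('top',235,200)]))"
```

```text
t 2.2 pos [ 439.8 -153.6   84.8] F [-0.3  0.4  0.7] w 0.2 0.0 q [ 0.66  0.28 -0.45  2.13  0.17  0.77 -0.08] 
off [ 3.3  0.6 17.8] rot [-0.1  0.  -0.1]
```

View pics/c.png

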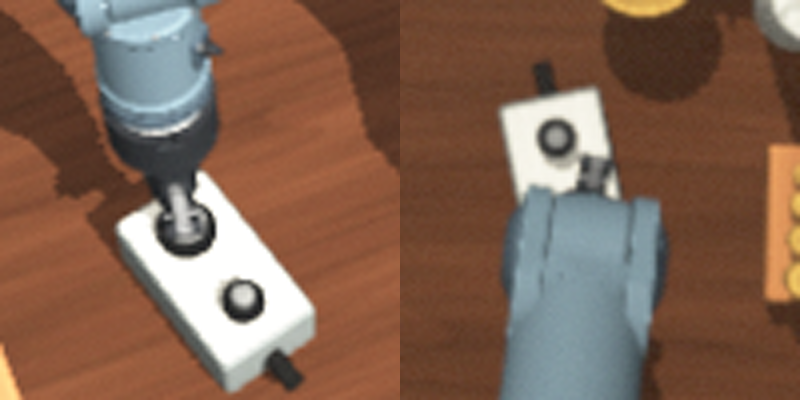

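The fingertip is over the start button: tip at about (187,232) in the left crop, on the cap. Now pressing down.

Request:
move_arm(motion=[{"offset": [3,0.5,8],"rotation": [0,0,0]},{"offset": [3,0.5,12],"rotation": [0,0,0]},{"offset": [3,0.5,15],"rotation": [0,0,0]},{"offset": [3,0.5,17],"rotation": [0,0,0]},{"offset": [3,0.5,18.5],"rotation": [0,0,0]},{"offset": [3,0.5,18.5],"rotation": [0,0,0]}])

```text
time_s: 2.9
tool_pos: [442.7, -150.5, 70.7]
tcp_rot: [0.001, 0.766, 0.643, -0.001]
ft_force: [-7.6, 0.7, 26.6]
gripper_width: 0.1
gripper_force: 13.7
```

Request:
move_arm(motion=[{"offset": [0,0,0],"rotation": [0,0,0]},{"offset": [0,0,1.5],"rotation": [0,0,0]},{"offset": [0,0,1.5],"rotation": [0,0,0]}])

```text
time_s: 3.2
tool_pos: [442.7, -150.5, 70.5]
tcp_rot: [0.001, 0.766, 0.643, -0.002]
ft_force: [-11.8, 2.2, 36.8]
gripper_width: -0.3
gripper_force: 18.6
```

```bash
python3 -c "
from h import *
to([441,-150.5,85],80)
f=lambda n,x,y:cv2.resize(manip.grab_frame(n)[y:y+60,x:x+60,::-1],(600,600),interpolation=cv2.INTER_CUBIC)
cv2.imwrite('pics/d.png',f('scene',225,145))"
```

```text
t 3.2 pos [ 442.7 -150.5   70.5] F [-11.8   2.2  36.8] w -0.3 18.6 q [ 0.64  0.3  -0.44  2.13  0.2   0.75 -0.11] 
off [ -0.4  -1.7 -14.5] rot [-0.1  0.2 -0. ]
```

View pics/d.png

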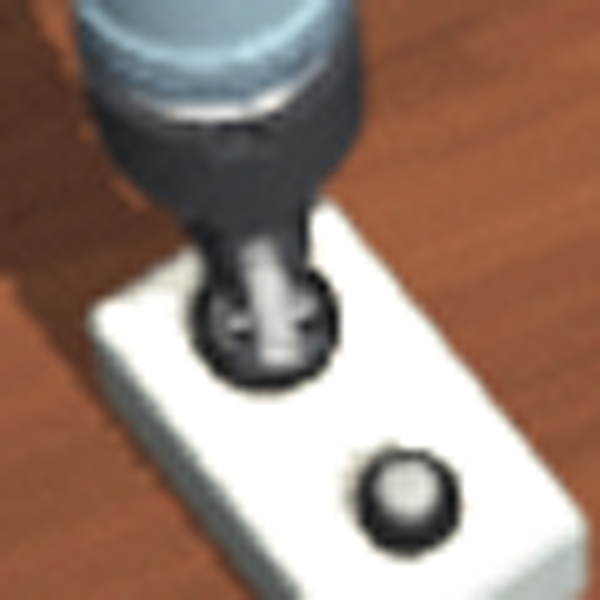

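The tip is on the cap inside the collar (about (275,345)), and the contact is hard at TCP 70.5. I'll lift in small steps and read the spring travel.

Request:
move_arm(motion=[{"offset": [0,0,-3],"rotation": [0,0,0]},{"offset": [0,0,-4.5],"rotation": [0,0,0]},{"offset": [0,0,-4.5],"rotation": [0,0,0]}])

```text
time_s: 3.55
tool_pos: [442.5, -150.4, 71.1]
tcp_rot: [0.001, 0.766, 0.643, 0.0]
ft_force: [0.1, -1.0, 5.0]
gripper_width: -0.4
gripper_force: 2.9
```

Request:
move_arm(motion=[{"offset": [0,0,-1.5],"rotation": [0,0,0]},{"offset": [0,0,-1.5],"rotation": [0,0,0]}])

```text
time_s: 3.75
tool_pos: [442.5, -150.4, 72.0]
tcp_rot: [0.001, 0.766, 0.643, 0.0]
ft_force: [0.5, -2.3, 4.2]
gripper_width: 0.1
gripper_force: 2.1
```

Request:
move_arm(motion=[{"offset": [0,0,-2],"rotation": [0,0,0]},{"offset": [0,0,-2],"rotation": [0,0,0]}])

```text
time_s: 3.95
tool_pos: [442.3, -149.7, 73.7]
tcp_rot: [0.001, 0.766, 0.643, 0.0]
ft_force: [-0.3, -2.3, 2.9]
gripper_width: 0.3
gripper_force: 1.6
```

Request:
move_arm(motion=[{"offset": [0,0,-2],"rotation": [0,0,0]},{"offset": [0,0,-2],"rotation": [0,0,0]}])

```text
time_s: 4.15
tool_pos: [441.7, -148.9, 75.4]
tcp_rot: [-0.0, 0.766, 0.643, 0.0]
ft_force: [0.6, -1.2, 2.4]
gripper_width: 0.3
gripper_force: 1.1
```

Request:
move_arm(motion=[{"offset": [0,0,-2],"rotation": [0,0,0]},{"offset": [0,0,-2],"rotation": [0,0,0]}])

```text
time_s: 4.35
tool_pos: [441.0, -148.5, 77.1]
tcp_rot: [-0.001, 0.766, 0.643, -0.0]
ft_force: [1.0, -0.0, 1.1]
gripper_width: 0.4
gripper_force: 0.7
```

The spring ran from 5 N down to 0 over 6 mm, so the button went fully down and is back up. Now to the lever grip.

Request:
move_arm(motion=[{"offset": [0,0,-30],"rotation": [0,0,0]},{"offset": [10,0,-65],"rotation": [0,0,0]},{"offset": [45,-5,-90],"rotation": [0,0,0]},{"offset": [85,-10,-90],"rotation": [0,0,0]},{"offset": [125,-14,-90],"rotation": [0,0,0]},{"offset": [165,-19,-90],"rotation": [0,0,0]},{"offset": [205,-24,-90],"rotation": [0,0,0]},{"offset": [245,-28,-90],"rotation": [0,0,0]},{"offset": [245,-28,-90],"rotation": [0,0,0]},{"offset": [245,-28,-90],"rotation": [0,0,0]}], jaw=0)

```text
time_s: 5.35
tool_pos: [455.0, 98.0, 166.7]
tcp_rot: [-0.001, 0.765, 0.644, -0.001]
ft_force: [0.2, -1.0, -0.5]
gripper_width: 85.3
gripper_force: 0.0
```

```bash
python3 -c "
from h import *
to([456,98,60],80)
f=lambda n,x,y:cv2.resize(manip.grab_frame(n)[y:y+100,x:x+100,::-1],(400,400),interpolation=cv2.INTER_CUBIC)
cv2.imwrite('pics/e.png',np.hstack([f('scene',290,90),f('top',160,190)]))"
```

```text
t 5.35 pos [455.   98.  166.7] F [ 0.2 -1.  -0.5] w 85.3 0.0 q [ 0.35  0.17 -0.69  2.06  0.13  0.96 -0.58] 
off [  0.3   1.2 106.6] rot [-0.2  0.   0.2]
```

View pics/e.png

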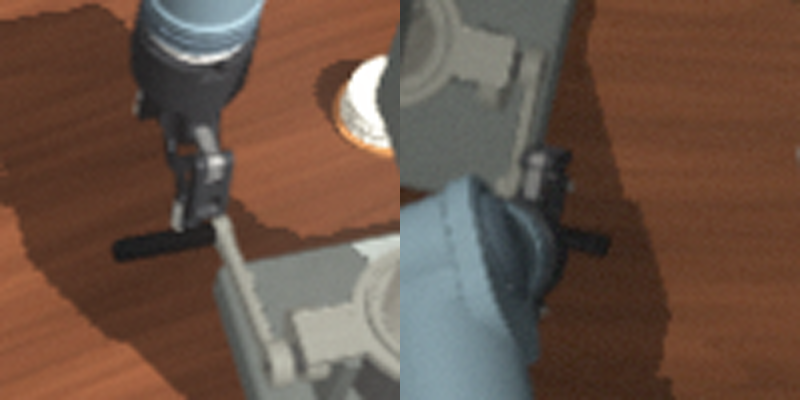

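The open gripper is above the grip bar: bar (115,250)-(215,235) in the left crop, fingers overhead. Descending and closing.

Request:
move_arm(motion=[{"offset": [0,1,30],"rotation": [0,0,0]},{"offset": [0,1,60],"rotation": [0,0,0]},{"offset": [0,1,85],"rotation": [0,0,0]},{"offset": [0,1,100],"rotation": [0,0,0]},{"offset": [0,1,107],"rotation": [0,0,0]},{"offset": [0,1,107],"rotation": [0,0,0]}])

```text
time_s: 6.05
tool_pos: [457.0, 95.7, 59.8]
tcp_rot: [-0.0, 0.766, 0.642, -0.001]
ft_force: [-0.4, -0.4, -0.6]
gripper_width: 85.4
gripper_force: 0.0
```

Request:
move_arm(motion=[{"offset": [0,0,0],"rotation": [0,0,0]},{"offset": [0,0,0],"rotation": [0,0,0]},{"offset": [0,0,0],"rotation": [0,0,0]},{"offset": [0,0,0],"rotation": [0,0,0]},{"offset": [0,0,0],"rotation": [0,0,0]},{"offset": [0,0,0],"rotation": [0,0,0]}], jaw=1)

```text
time_s: 6.65
tool_pos: [456.0, 96.8, 60.9]
tcp_rot: [-0.001, 0.766, 0.643, -0.002]
ft_force: [-4.7, -0.6, 7.3]
gripper_width: 16.4
gripper_force: 58.3
```

```bash
python3 -c "
from h import *
to([456,98,60],80)"
```

```text
t 6.65 pos [456.   96.8  60.9] F [-4.7 -0.6  7.3] w 16.4 58.3 q [ 0.27  0.36 -0.63  2.13  0.3   0.75 -0.73] 
off [ 1.2 -0.2  0.9] rot [-0.2  0.1 -0. ]
```

Request:
move_arm(motion=[{"offset": [0,-1.5,-11.3],"rotation": [0,0,0]},{"offset": [0,-2,-22.6],"rotation": [0,0,0]},{"offset": [0,-1.5,-34],"rotation": [0,0,0]},{"offset": [0,0,-45],"rotation": [0,0,0]},{"offset": [0,2.4,-56],"rotation": [0,0,0]},{"offset": [0,5.8,-67],"rotation": [0,0,0]},{"offset": [0,10,-77.5],"rotation": [0,0,0]},{"offset": [0,15.4,-87.6],"rotation": [0,0,0]},{"offset": [0,21.5,-97],"rotation": [0,0,0]},{"offset": [0,28.4,-106],"rotation": [0,0,0]}])

```text
time_s: 7.65
tool_pos: [476.9, 92.7, 165.1]
tcp_rot: [-0.005, 0.765, 0.644, -0.008]
ft_force: [-16.7, 4.1, 1.7]
gripper_width: 15.8
gripper_force: 58.8
```

Request:
move_arm(motion=[{"offset": [0,0,0],"rotation": [0,0,0]},{"offset": [0,0,0],"rotation": [0,0,0]}])

```text
time_s: 7.85
tool_pos: [477.7, 92.6, 166.3]
tcp_rot: [-0.005, 0.765, 0.644, -0.008]
ft_force: [-16.4, 3.1, 7.2]
gripper_width: 16.0
gripper_force: 59.2
```

```bash
python3 -c "
from h import *
to([456,98,60],80)"
```

```text
t 7.85 pos [477.7  92.6 166.3] F [-16.4   3.1   7.2] w 16.0 59.2 q [ 0.35  0.22 -0.68  2.    0.17  0.99 -0.59] 
off [  2.2 -20.5 106.6] rot [-1.   0.3  0.1]
```

```bash
python3 -c "
from h import *
f=lambda n,x,y:cv2.resize(manip.grab_frame(n)[y:y+100,x:x+100,::-1],(400,400),interpolation=cv2.INTER_CUBIC)
cv2.imwrite('pics/g.png',np.hstack([f('scene',290,80),f('top',150,180)]))"
```

```text
(no output)
```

View pics/g.png

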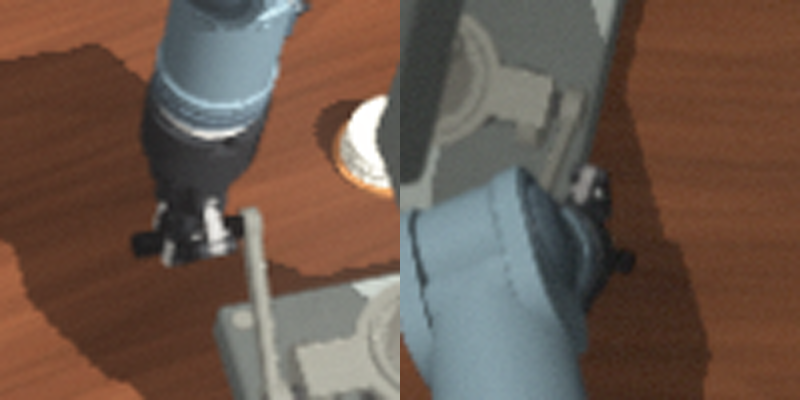

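The fingers hold the grip with the bar slightly nearer the tips (bar (145,243)-(240,225) in the left crop, tips at row 258). I'll continue along the corrected circle.

Request:
move_arm(motion=[{"offset": [0,-1,-9],"rotation": [0,0,0]},{"offset": [0,7,-17],"rotation": [0,0,0]},{"offset": [0,16,-25],"rotation": [0,0,0]},{"offset": [0,25,-32],"rotation": [0,0,0]},{"offset": [0,35,-38],"rotation": [0,0,0]},{"offset": [0,45,-43],"rotation": [0,0,0]},{"offset": [0,55.5,-47],"rotation": [0,0,0]},{"offset": [0,66,-50],"rotation": [0,0,0]},{"offset": [0,77,-52],"rotation": [0,0,0]},{"offset": [0,77,-52],"rotation": [0,0,0]}])

```text
time_s: 8.95
tool_pos: [564.3, 76.5, 223.1]
tcp_rot: [0.002, 0.766, 0.643, 0.001]
ft_force: [-5.5, -5.3, 6.6]
gripper_width: 15.9
gripper_force: 61.2
```

```bash
python3 -c "
from h import *
to([582,74.5,218],80)"
```

```text
t 8.95 pos [564.3  76.5 223.1] F [-5.5 -5.3  6.6] w 15.9 61.2 q [ 0.34  0.3  -0.65  1.78  0.21  1.12 -0.55] 
off [ 1.1 17.8  5.1] rot [ 0.2  0.1 -0. ]
```

Request:
move_arm(motion=[{"offset": [0,3,4],"rotation": [0,0,0]},{"offset": [0,6,8],"rotation": [0,0,0]},{"offset": [0,10,10],"rotation": [0,0,0]},{"offset": [0,14,11],"rotation": [0,0,0]},{"offset": [0,17.8,11],"rotation": [0,0,0]},{"offset": [0,17.8,11],"rotation": [0,0,0]},{"offset": [0,17.8,11],"rotation": [0,0,0]}])

```text
time_s: 9.65
tool_pos: [588.2, 72.0, 220.6]
tcp_rot: [0.008, 0.767, 0.641, 0.006]
ft_force: [-6.4, -4.2, 27.3]
gripper_width: 15.4
gripper_force: 69.1
```

```bash
python3 -c "
from h import *
to([582,74.5,218],80)
f=lambda n,x,y:cv2.resize(manip.grab_frame(n)[y:y+100,x:x+100,::-1],(400,400),interpolation=cv2.INTER_CUBIC)
cv2.imwrite('pics/k.png',np.hstack([f('scene',290,80),f('top',150,150)]))"
```

```text
t 9.65 pos [588.2  72.  220.6] F [-6.4 -4.2 27.3] w 15.4 69.1 q [ 0.33  0.34 -0.64  1.74  0.24  1.12 -0.56] 
off [ 1.4 -6.6  2.4] rot [ 1.2  0.1 -0.2]
```

View pics/k.png

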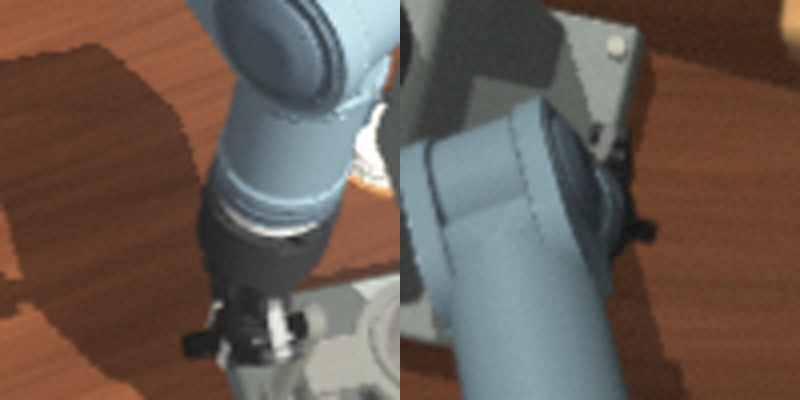

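Request:
move_arm(motion=[{"offset": [1,-3,-2],"rotation": [0,0,0]},{"offset": [1,-6,-4],"rotation": [0,0,0]},{"offset": [1,-6.5,-4],"rotation": [0,0,0]},{"offset": [1,-6.5,-4],"rotation": [0,0,0]},{"offset": [1,-6.5,-4],"rotation": [0,0,0]}])

```text
time_s: 10.25
tool_pos: [581.8, 73.2, 220.9]
tcp_rot: [0.008, 0.767, 0.641, 0.006]
ft_force: [-0.8, -4.6, 13.5]
gripper_width: 15.7
gripper_force: 67.6
```

```bash
python3 -c "
from h import *
print(tri((336.25,166.25),(213.75,207.5)), atz('top',213.75,207.5,230),atz('scene',336.25,166.25,230))
to([582,74.5,218],80)"
```

```text
(array([584.6398931 ,  40.20841752, 235.22817919]), np.float64(1.142268082867113)) [584.75457615  40.50376025 230.        ] [582.50603403  42.61704443 230.        ]
t 10.25 pos [581.8  73.2 220.9] F [-0.8 -4.6 13.5] w 15.7 67.6 q [ 0.33  0.33 -0.64  1.75  0.23  1.11 -0.56] 
off [ 1.3 -0.1  2.9] rot [ 1.2  0.1 -0.2]
```

Request:
move_arm(motion=[{"offset": [0,0,0],"rotation": [0,0,0]},{"offset": [0,0,0],"rotation": [0,0,0]},{"offset": [0,0,0],"rotation": [0,0,0]},{"offset": [0,0,0],"rotation": [0,0,0]},{"offset": [0,0,0],"rotation": [0,0,0]},{"offset": [0,0,0],"rotation": [0,0,0]},{"offset": [0,0,0],"rotation": [0,0,0]},{"offset": [0,0,0],"rotation": [0,0,0]}])

```text
time_s: 11.05
tool_pos: [581.8, 73.2, 220.9]
tcp_rot: [0.008, 0.767, 0.641, 0.006]
ft_force: [-1.5, -4.5, 14.3]
gripper_width: 15.4
gripper_force: 67.6
```

```bash
python3 -c "
from h import *
to([582,74.5,218],80)
f=lambda n:cv2.resize(manip.grab_frame(n)[:,:,::-1],(400,300),interpolation=cv2.INTER_AREA)
g=lambda n,x,y:cv2.resize(manip.grab_frame(n)[y:y+75,x:x+100,::-1],(400,300),interpolation=cv2.INTER_CUBIC)
cv2.imwrite('pics/m.png',np.vstack([np.hstack([f('scene'),f('top')]),np.hstack([g('scene',300,120),g('top',150,170)])]))"
```

```text
t 11.05 pos [581.8  73.2 220.9] F [-1.5 -4.5 14.3] w 15.4 67.6 q [ 0.33  0.33 -0.64  1.75  0.23  1.11 -0.56] 
off [ 1.3 -0.1  2.9] rot [ 1.2  0.1 -0.2]
```

View pics/m.png

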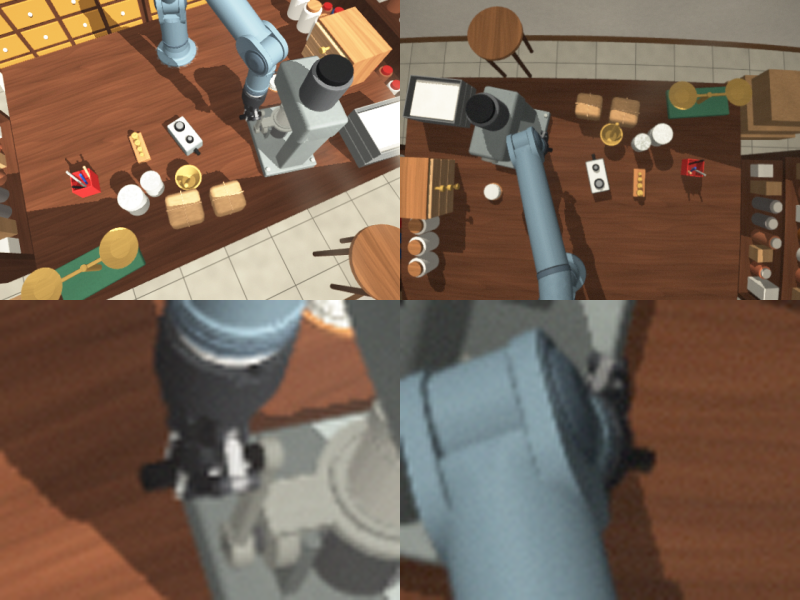

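The grip bar is held between the fingers (lower left, about (205,468)) with the lever upright. The pose is steady and nothing else has moved. Handing in.

```bash
python3 -c "
from plant import manip
print(manip.hand_in())"
```

```text
the job is handed in; nothing more can be done
None
```

I pressed the start button fully down and let it come back up, then swung the lever to straight up by my measurements (within a degree or two). The gripper was still holding it there when I handed in at about 11 s; no verdict came back, and I didn't measure the chuck's lift directly.

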